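# Set the photometer's reference, then seat the filter cell and hold it home

## Task

With the photometer's port still empty, take the blue stylus from its stand, press the small recessed red reference button with its tip, and put the stylus back in its stand. Then set the knurled filter cell over the port's spigot, turn it until its hidden keyways drop over the cross pin, and push it fully home against the spring-loaded light seal. Finish while still holding the cell pushed home for the reading: do not let go, and leave the things around undisturbed.

Things in the scene. Friction and masses are not known exactly. Their poses are not given: they have to be found in the camera images.
- filter_cell: Black round filter cell, 46 mm across, 46 mm high, 90 g, amber glass in its top, bright knurled collar from 21 to 41 mm above its underside (grip there). Stands upright on the bench. Origin: centre of its underside, z up its axis. From below, a 26 mm bore takes the spigot; four keyways hidden in it, 7.5 mm wide, 20 mm deep, a quarter turn apart, unmarked: their angle to these axes is not known.
- meter: The photometer, fixed to the bench: white and dark housing, 104 mm (x) by 134 mm (y), its flat top 50 mm above the bench, with a small display, the port and the red reference button on top. Origin: centre of its underside, z up. Between it and the stylus stand and cell stands a stack of plates 115 mm high; a cardboard box nearer the robot has flaps up to 270 mm high: carry things over them.
- port_seat (a point): Centre of the port's solid shoulder on top of the photometer, 56 mm above the bench (6 mm above the housing's top), z up. A cell that is fully home has its underside at this height and its axis on this point. The steel spigot rises from here: 23 mm across, its top 31 mm above this point, the uppermost 5 mm tapered to 16 mm across.
- pin_top (a point): Point on the spigot's axis at the height of the top of its brass cross pin, 21 mm above port_seat. The pin is 4 mm thick, 32 mm long, level; its direction changes from start to start (this point's axes do not show it). With its keyways off the pin a cell stands on it here; within about 5 degrees of it the cell drops 17 mm, down to the seal. At most a quarter turn brings a keyway over the pin.
- seal_ring (a joint): The spring-loaded black rubber light seal ring round the port, 47 mm across: 0 = up (its top 4 mm above port_seat), 0.004 m = pressed flush with the shoulder, as it is while a cell is held fully home. It pushes back with 4 N when up and 8 N when flush, and lifts a cell that is not held down.
- button_guard (a point): Centre of the mouth of the black guard ring round the red reference button on top of the photometer, 60 mm above the bench; z up. The mouth is 14 mm across, too small for a gripper finger; the button's top, 11 mm across, lies 4 mm below this point.
- ref_button (a joint): The red reference button: 0 = up, grows as it is pressed straight down, to 0.0035 m fully down; 1.5 N to start, 5 N fully down, springs back. It counts as pressed beyond 0.0025 m.
- stylus: Setting stylus, 130 mm long, 35 g, upright in its stand, tip down. Origin: centre of the tip's end, z up along the stylus. Steel tip 5 mm thick up to 26 mm, shank 10 mm thick from 34 to 52 mm, flange 17 mm across from 52 to 56 mm, blue hexagonal handle 11 mm across its flats from 56 to 130 mm (grip there).
- stand_mouth (a point): Centre of the mouth of the stylus stand's upright tube, 62 mm above the bench: a dark round foot 64 mm across with an aluminium tube, 22 mm outside, 14 mm inside, open on top, fixed to the bench. In its place the stylus stands upright, its flange on the mouth and its tip end 52 mm below this point.
- bench_timer: Small off-white bench timer, 56 x 62 x 18 mm, a bystander: leave it alone. Origin: centre of its underside.
- petri_dish: Petri dish with lid, 95 mm across, 16 mm high, a bystander: leave it alone. Origin: centre of its underside.
- marker: Red and purple marker pen lying on the bench, 138 mm long, 15 mm thick, a bystander: leave it alone. Origin: its underside, at mid length.
Not all that is in view belongs to the job. Of the things like the stylus, leave any that is brown; of the rest the smaller one is meant.

How it is judged:
On the way, in this order (a step that is already met when the one before it is completed fails the run):
1. the reference button is pressed with the stylus tip while the port is empty (value of joint ref_button above 0.0025 m and contact force between stylus and ref_button above 0.5 N and horizontal distance between filter_cell and port_seat above 0.05 m), for 0.1 s.
2. the stylus stands in its stand again, let go (horizontal distance between stylus and stand_mouth below 0.008 m and angle between stylus's own z axis and vertical below 0.12 rad and z of stylus in the frame of stand_mouth below -0.046 m and contact force between the fingers and stylus below 0.1 N and linear speed of stylus below 0.05 m/s), for 0.2 s.
3. the filter cell has dropped over the pin and is pushed home against the seal (z of filter_cell in the frame of port_seat below 0.0015 m and horizontal distance between filter_cell and port_seat below 0.003 m and value of joint seal_ring above 0.0025 m), for 0.2 s.
At the end, for the whole second after the job is handed in: The gripper still holds the cell (over 2 N) and keeps it home: underside within 1.5 mm of the shoulder, seal ring down over 2.5 mm, centred within 3 mm, upright within 3 degrees, at rest; the stylus stands in its stand, upright within 7 degrees, flange within 6 mm of the mouth (all of step 3 and z of filter_cell in the frame of port_seat above -0.003 m and angle between filter_cell's own z axis and vertical below 0.06 rad and contact force between the fingers and filter_cell above 2 N and linear speed of filter_cell below 0.02 m/s and horizontal distance between stylus and stand_mouth below 0.008 m and angle between stylus's own z axis and vertical below 0.12 rad and z of stylus in the frame of stand_mouth below -0.046 m); the arm keeps its last pose, push and grip.
It fails at once if the bench timer, petri dish or marker is moved by more than 20 mm (distance of any of bench_timer, petri_dish, marker from where it was at the start of the episode above 0.02 m).
It also fails if it takes over 64 s, if anything falls off the work surface, if the arm or the gripper's body presses on something with over 40 N, if the wrist force passes 120 N, or if a joint passes its speed limit or range.

## Robot

A 7-joint arm with a two-finger parallel gripper is mounted at the origin on a cart in front of the work surface, level with it; the furniture and walls round the work are solid. World frame = base frame: x ahead of the robot, y to its left, z up, the work surface at z = 0. Lengths are in m, angles in rad, forces in N, time in s.
With the tool pointing down it reaches from about 0.4 to 0.85 m from the base axis. Payload 10.4 kg.
Tool frame: the origin (TCP) lies between the finger pads; the fingertips stand 17 mm ahead of it and the grasp point (between the pads) lies 2 mm behind it; z points along the fingers, y is the line along which they close (so a half turn about z gives the same grasp; the last joint's range is limited). The gripper opens to 85 mm and grips with 20 to 120 N. Pads are 22 mm wide; open, the fingers measure 114 mm over their backs; the gripper's body (76 mm by 85 mm) begins 54 mm behind the grasp point. The pads swing forward as they close: fully open they stand 13 mm farther back than shut.
Start: joints at [1.261, 0.332, -0.065, 1.46, 0.022, 1.35, -0.088], TCP at [0.177, -0.599, 0.248] pointing down, gripper open.
Joint ranges: [-2.6, 2.6], [-0.5, 2.12], [-1.47, 1.34], [0.16, 2.42], [-1.27, 4.41], [0.06, 2.06], [-2.6, 2.6]. Speed limits (rad/s): [2.22, 2.22, 2.79, 2.79, 3.14, 3.14, 3.14].

## Interface

Orientations are given as a unit quaternion [x, y, z, w].
In Python, from workcell import readout, imaging, manip gives the robot as it stands. The module is installed in compiled form; this text tells all that it offers.
- The arm moves only by the shell command python3 -m crank 'ROWS' [OPENING] [FORCE]. ROWS is JSON, a list of rows, each a list of 4 numbers: the shift along the tool's x, y, z as a fraction of full scale, then the turn about the tool's z as a fraction of full scale. In form: [[x, y, z, yaw], ...]. A call has 1 to 5 rows; each row is the pose to reach, as a shift and turn from the pose commanded when the call began, along the tool's axes at that moment; what a row does not reach only later rows make up. Full scale, the value 1, is 400 mm for a shift and 60 degrees for a turn. A row lasts 1/12 s, in which the tool goes at most 41.7 mm and 7.16 degrees, less where a joint would pass 70% of its speed; a pose out of reach is approached as far as the arm can. A call with a number of a shift or a turn outside -1 to 1 is refused whole. A call with a gripper value outside its range is refused whole. OPENING is the gripper command: -1 is shut, 1 is fully open, values between are in proportion, set as the call begins (- or left out, the last holds). The fingers move at their own pace and stop on an object; FORCE is the grip in N (left out, the last holds). Time passes only in rows, so rows that repeat a pose let the fingers close. It gives the time, the measured TCP pose, the force, the opening and the grip force at its end, in the units of the state.
- readout.get_obs(): the state, without advancing time (a new reading comes with each control period).
- imaging.camera(name): name is "scene" or "top"; returns a dict with "color" (420x560x3 uint8, red, green, blue), "fx", "fy", "cx", "cy" (pixels), "rvec" (rotation vector, rad) and "tvec" (3), from world to camera coordinates, as OpenCV has them. Camera axes: x right, y down, z forward; pixel columns grow to the right and rows downward; lengths in m; the calibration is good to about 2 mm. A picture is of the moment at which its call begins. There is no depth.
- manip.hand_in(): hands the job in; it is judged then, once.
The state is a dict: "clock": time; "joint_pos": joint angles; "joint_velocities": joint speeds; "tau": joint torques, N m; "position": TCP position; "ee_rot": TCP orientation; "ft_force": force on the tool from outside, world axes, zero at the start; "torque": the same for the moment, N m; "grip_width": opening from 0.0 (shut) to 1.0 (fully open); "grasp_force": force on a finger pad.
Only numpy, scipy, OpenCV 4.12 (cv2) and the standard library are available. Lean on these libraries where they do the work, as an engineer would, in place of code of your own. Each camera call takes 0.05 s, during which the arm holds its last target. There are 200 camera calls.

## Working session

There is one attempt and no reset: what is moved stays moved. The work goes in short steps, Python scripts to look and compute and a shell command to move; the robot and the scene stay as the last step left them, time stands still between calls to the robot, and variables do not carry over. Pictures are saved under pics/ and viewed, at most 10 in all, crops included, and the job is handed in when it is done.

```bash
mkdir -p pics; cat > h.py <<'E'
import numpy as np, cv2, json
from scipy.spatial.transform import Rotation as R
from workcell import readout, imaging, manip
def cam(n):
    c=imaging.camera(n); K=np.array([[c['fx'],0,c['cx']],[0,c['fy'],c['cy']],[0,0,1.]])
    return c['color'],K,np.array(c['rvec'],float),np.array(c['tvec'],float)
def save(img,name,box=None,s=1):
    if box: img=img[box[1]:box[3],box[0]:box[2]]
    img=cv2.resize(img,None,fx=s,fy=s,interpolation=cv2.INTER_CUBIC)
    cv2.imwrite('pics/'+name,img[:,:,::-1])
def ray(K,r,t,uv):
    M=cv2.Rodrigues(r)[0]; d=M.T@np.linalg.solve(K,[*uv,1]); return -M.T@t,d
def onz(K,r,t,uv,z):
    o,d=ray(K,r,t,uv); return o+d*(z-o[2])/d[2]
def proj(K,r,t,P): return cv2.projectPoints(np.array(P,float).reshape(-1,1,3),r,t,K,None)[0].reshape(-1,2)
def delta(target,yaw=0):
    o=readout.get_obs(); M=R.from_quat(o['ee_rot']).as_matrix()
    return (M.T@(np.array(target)-o['position'])/0.4).round(4), yaw/60
E
python3 - <<'E'
from h import *
np.set_printoptions(precision=4,suppress=True)
o=readout.get_obs(); print(o); print(R.from_quat(o['ee_rot']).as_matrix())
for n in('scene','top'):
    i,K,r,t=cam(n); save(i,n+'0.png',s=1.4); M=cv2.Rodrigues(r)[0]; print(n,K[0,0],K[1,1],K[0,2],K[1,2],-M.T@t,M[2])
    np.savez(n+'0.npz',i=i,K=K,r=r,t=t)
E
```

```text
{'clock': 0.0, 'joint_pos': array([ 1.2614,  0.3329, -0.0647,  1.461 ,  0.0216,  1.3499, -0.0885]), 'joint_velocities': array([ 0.0003, -0.0008, -0.0005, -0.0006, -0.0007, -0.0003, -0.    ]), 'tau': array([ -0.0007, -62.5455,   0.0491, -39.1608,   0.0162,   0.01  ,
        -0.    ]), 'position': array([ 0.1767, -0.5991,  0.2475]), 'ee_rot': array([ 0.9897,  0.1429, -0.0001, -0.0007]), 'ft_force': array([ 0.0962, -0.0091,  0.1484]), 'torque': array([-0.0027, -0.0148, -0.005 ]), 'grasp_force': 0.0, 'grip_width': 0.9942442501615864}
[[ 0.9592  0.2829 -0.0004]
 [ 0.2829 -0.9592  0.0014]
 [-0.     -0.0014 -1.    ]]
scene 474.1591473716117 474.1591473716117 277.00499148959153 208.99551566388098 [ 0.1243 -0.1776  0.737 ] [ 0.4363  0.5142 -0.7384]
top 540.8656875877962 540.8656875877962 286.92885436648453 205.6756169963281 [0.1923 0.2813 1.3724] [ 0.2224 -0.0208 -0.9747]
```

View pics/scene0.png

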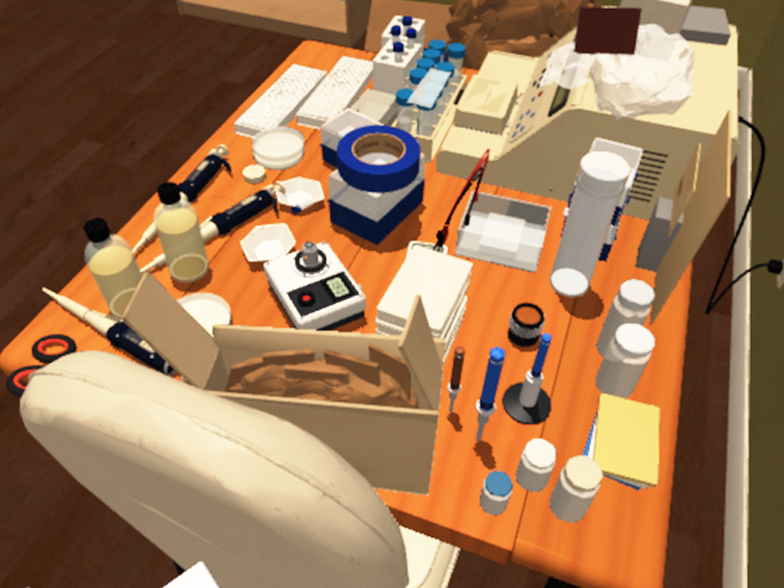

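View pics/top0.png

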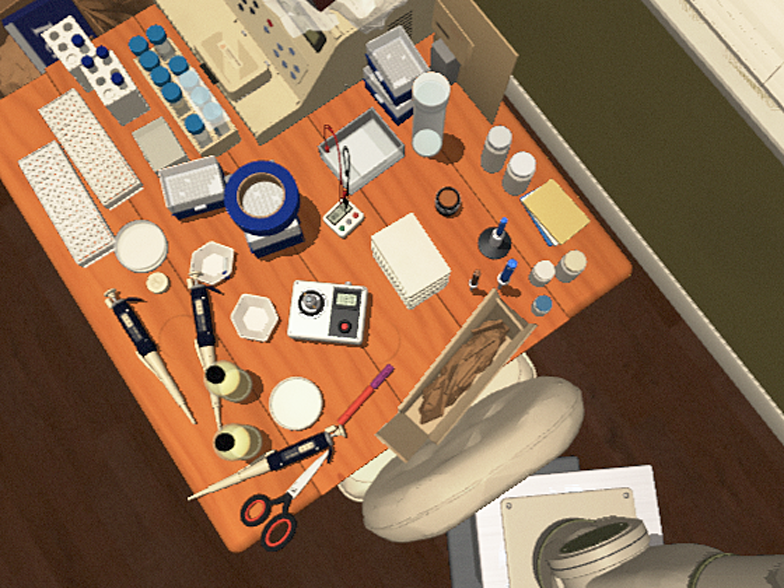

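The scene view shows these stylus-like things: a brown one (457,370), a thick blue one (490,380) and a blue one in the round-foot stand (540,365). The cell is at (526,323), the meter at (315,285) and the red button at (306,298). I'll check the choice in a close crop.

```bash
python3 - <<'E'
from h import *
a=np.load('scene0.npz')['i'];b=np.load('top0.npz')['i']
def crop(i,x,y,w,h,s): return cv2.resize(i[y:y+h,x:x+w],None,fx=s,fy=s,interpolation=cv2.INTER_CUBIC)
A=crop(a,310,205,100,75,4) ; A2=crop(a,310,235,100,75,4)
B=crop(b,300,120,100,75,4); D=crop(b,195,190,100,75,4); C=crop(a,180,165,100,75,4)
cv2.imwrite('pics/crop1.png',np.vstack([np.hstack([A2,C]),np.hstack([B,D])])[:,:,::-1])
E
```

```text
(no output)
```

View pics/crop1.png

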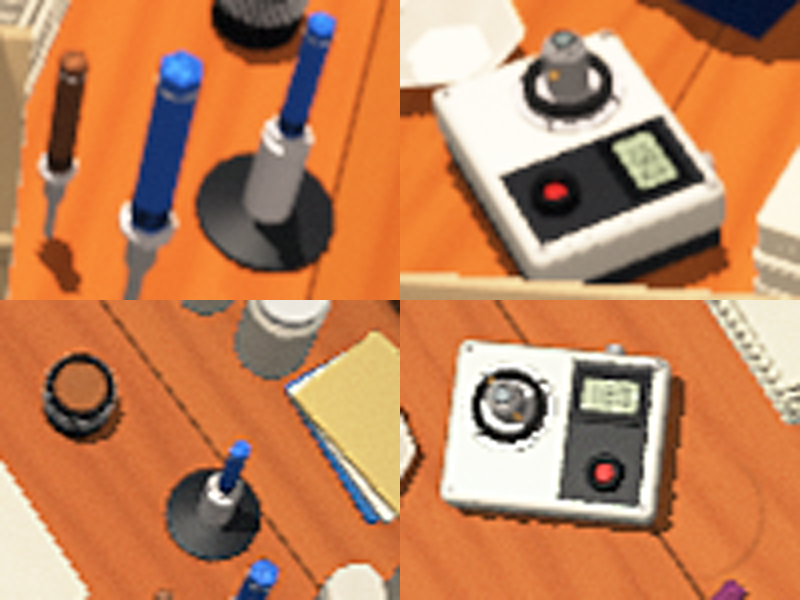

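The stylus in the black-footed stand is the slimmer blue one, so it is the one meant. The thick blue and the brown ones stand free. Next I compute positions from both views.

```bash
python3 - <<'E'
from h import *
np.set_printoptions(precision=4,suppress=True)
S=np.load('scene0.npz');T=np.load('top0.npz')
g=lambda Z,uv,z: onz(Z['K'],Z['r'],Z['t'],uv,z)[:2]
for n,a,b,z in[('mouth',(382,267.7),(355.3,167.3),.062),('stytop',(390,240.3),(359.8,157.3),.14),('foot',(375.8,287.5),(353,173),.004),
 ('celltop',(375.7,223.6),(320.3,141.3),.046),('spigtop',(220.5,175),(221.8,214.8),.087),('seal',(221.8,187),(222.3,216),.060),('button',(218.8,212.6),(246,232.6),.057),
 ('bigblue',(355.2,252.8),(365,192),.16)]:
    print(n,g(S,a,z),g(T,b,z))
# box flaps / plates: meter corners top (z=.05) crop D
for uv in[(62,45),(262,65),(42,200),(262,220)]: print('corner',g(T,np.array(uv)/4+[195,190],.05))
i=T['i']; A=cv2.resize(i[200:234,205:242],None,fx=16,fy=16,interpolation=cv2.INTER_CUBIC); save(A,'port.png')
E
```

```text
mouth [0.5779 0.0716] [0.5758 0.0727]
stytop [0.5761 0.0712] [0.5768 0.0716]
foot [0.575  0.0703] [0.5778 0.0713]
celltop [0.6569 0.1553] [0.6579 0.1525]
spigtop [0.4789 0.4156] [0.4762 0.4134]
seal [0.4756 0.4098] [0.4791 0.4151]
button [0.4327 0.3587] [0.433  0.3596]
bigblue [0.5009 0.0799] [0.486  0.0727]
corner [0.5216 0.4435]
corner [0.4981 0.3193]
corner [0.4243 0.461 ]
corner [0.4003 0.3265]
```

View pics/port.png

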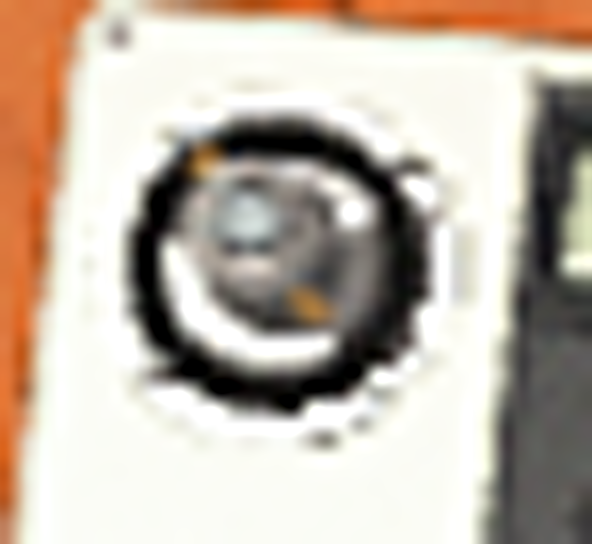

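The port crop shows the pin's brass ends at about (205,160) and (312,303) in the 16x crop, with the ring centred near (278,262). Before moving I check where the box flaps, plates, tall bottle and chair are.

```bash
python3 - <<'E'
from h import *
np.set_printoptions(precision=3,suppress=True)
S=np.load('scene0.npz');T=np.load('top0.npz')
def tri(a,b):
    P=[Z['K']@np.hstack([cv2.Rodrigues(Z['r'])[0],Z['t'].reshape(3,1)]) for Z in(S,T)]
    X=cv2.triangulatePoints(P[0],P[1],np.array(a,float)/1.4,np.array(b,float)/1.4).ravel(); return X[:3]/X[3]
for n,a,b in[('flapR',(416,298),(495,292)),('flapR low',(438,400),(537,325)),('flapL tip',(140,280),(380,440)),('plate near',(383,322),(412,307)),('plate c',(425,248),(410,213)),('plate L',(388,306),(372,247)),('plate R',(470,262),(450,268)),('bigtop',(496,352),(511,263)),('tallbottle top',(604,165),(431,85)),('marker end',(0,0),(0,0)),('browntop',(459,350),(476,270)),('chair',(30,380),(370,520)),('jar1',(540,450),(543,268)),('jar2',(580,470),(572,258)),('bigtip',(480,440),(500,293))]:
    if a[0]: print(n,tri(a,b))
g=lambda b,z:onz(T['K'],T['r'],T['t'],np.array(b)/1.4,z)
print('marker',g((340,422),0.01),g((391,367),.01),'petri',g((296,403),.016),'timer?',g((343,218),.02))
print('tall',g((428,145),0), 'chair',g((380,520),.4),g((580,390),.4),g((500,440),.4))
pin=[g(((205+.5)/16-.5+205)*1.4,0) if 0 else onz(T['K'],T['r'],T['t'],(x/16+204.5,y/16+199.5),.075) for x,y in((205,160),(312,303))];print(pin,np.mean(pin,0),np.linalg.norm(pin[0]-pin[1]))
print(delta((0.45,-.2,.35)),delta((.577,.072,.25)))
E
```

```text
flapR [0.421 0.122 0.273]
flapR low [0.381 0.052 0.217]
flapL tip [0.224 0.308 0.272]
plate near [0.455 0.236 0.098]
plate c [0.573 0.241 0.169]
plate L [ 0.57   0.309 -0.   ]
plate R [0.497 0.167 0.228]
bigtop [0.491 0.075 0.177]
tallbottle top [0.795 0.18  0.218]
browntop [0.496 0.127 0.124]
chair [0.105 0.334 0.19 ]
jar1 [ 0.507 -0.002  0.058]
jar2 [ 0.516 -0.051  0.074]
bigtip [0.483 0.07  0.007]
marker [0.269 0.382 0.01 ] [0.359 0.284 0.01 ] petri [0.309 0.457 0.016] timer? [0.644 0.351 0.02 ]
tall [0.785 0.177 0.   ] chair [0.124 0.312 0.4  ] [0.262 0.045 0.4  ] [0.208 0.154 0.4  ]
[array([0.493, 0.425, 0.075]), array([0.469, 0.41 , 0.075])] [0.481 0.417 0.075] 0.028118375013821348
(array([ 0.938, -0.764, -0.255]), 0.0) (array([ 1.435, -1.326, -0.004]), 0.0)
```

```bash
python3 -m crank '[[0.075,-0.07,-0.05,0],[0.15,-0.14,-0.08,0],[0.22,-0.205,-0.1,0],[0.29,-0.27,-0.1,0],[0.36,-0.335,-0.1,0]]' 1 30; python3 -m crank '[[0.07,-0.065,0,0],[0.14,-0.13,0,0],[0.21,-0.195,0,0],[0.28,-0.26,0,0],[0.35,-0.33,0,0]]'; python3 -c "
from h import *;print(delta((.577,.072,.30)),readout.get_obs()['joint_pos'])"
```

```text
clock: 0.52
position: [0.278, -0.4283, 0.2888]
ee_rot: [0.99, 0.143, 0.0, 0.0]
ft_force: [1.2, -0.8, 0.0]
grip_width: 0.997
grasp_force: 0.0
clock: 0.93
position: [0.3744, -0.2624, 0.2882]
ee_rot: [0.99, 0.143, -0.0, 0.0]
ft_force: [1.3, -0.5, -0.3]
grip_width: 1.001
grasp_force: 0.0
(array([ 0.7221, -0.6588, -0.0299]), 0.0) [ 0.90454576 -0.04228619 -0.3782263   1.80000904 -0.0155499   1.38096294
 -0.75482162]
```

```bash
python3 -m crank '[[0.07,-0.065,-0.02,0],[0.14,-0.13,-0.03,0],[0.21,-0.195,-0.03,0],[0.28,-0.26,-0.03,0],[0.36,-0.33,-0.03,0]]'; python3 -m crank '[[0.07,-0.065,0,0.07],[0.14,-0.13,0,0.14],[0.21,-0.195,0,0.21],[0.28,-0.26,0,0.27],[0.362,-0.329,0,0.27]]'  0.2; python3 -m crank '[[0,0,0,0],[0,0,0,0]]'; python3 -c "
from h import *;print(delta((.577,.072,.113)),readout.get_obs()['joint_pos'])
a,K,r,t=cam('scene');p=proj(K,r,t,[(.577,.072,.14)])[0].astype(int);b,K,r,t=cam('top');q=proj(K,r,t,[(.577,.072,.14)])[0].astype(int);print(p,q)
f=lambda i,c:cv2.resize(i[c[1]-60:c[1]+40,c[0]-50:c[0]+50],None,fx=4,fy=4,interpolation=cv2.INTER_CUBIC)
save(np.hstack([f(a,p),f(b,q)]),'above.png')"
```

```text
clock: 1.35
position: [0.4745, -0.0961, 0.3004]
ee_rot: [0.99, 0.142, 0.0, 0.0]
ft_force: [1.0, 0.6, -0.2]
grip_width: 0.999
grasp_force: 0.0
clock: 1.77
position: [0.5757, 0.0699, 0.3002]
ee_rot: [1.0, -0.001, -0.0, 0.0]
ft_force: [0.7, -1.2, 0.0]
grip_width: 0.598
grasp_force: 0.0
clock: 1.93
position: [0.5753, 0.0716, 0.2992]
ee_rot: [1.0, 0.004, -0.001, -0.001]
ft_force: [-0.3, -0.5, 0.4]
grip_width: 0.603
grasp_force: 0.0
(array([ 5.100e-03, -2.000e-04,  4.654e-01]), 0.0) [ 0.38745603  0.28835079 -0.72401691  1.47411257  0.18858351  1.45236162
 -1.90043228]
[390 239] [359 157]
```

View pics/above.png

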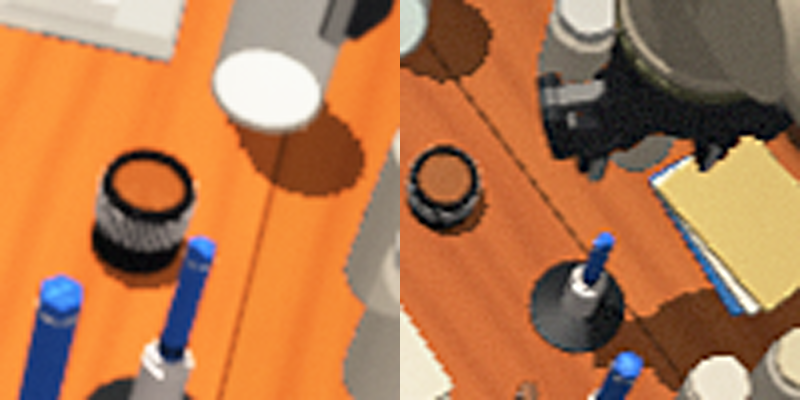

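The crop shows the stylus top where I predicted it (scene about (390,240)), with clear space around it. I descend and grip.

```bash
python3 -m crank '[[0.004,0,0.1,0],[0.004,0,0.2,0],[0.004,0,0.3,0],[0.004,0,0.4,0],[0.004,0,0.465,0]]'; python3 -m crank '[[0,0,0,0],[0,0,0,0],[0,0,0,0],[0,0,0,0],[0,0,0,0]]' -1 30;python3 -m crank '[[0,0,0,0],[0,0,0,0]]'
```

```text
clock: 2.45
position: [0.5751, 0.066, 0.1109]
ee_rot: [1.0, 0.001, -0.001, 0.001]
ft_force: [-1.1, -0.7, -0.6]
grip_width: 0.6
grasp_force: 0.0
clock: 2.87
position: [0.578, 0.0692, 0.1165]
ee_rot: [1.0, 0.002, 0.002, -0.0]
ft_force: [-1.3, 1.4, 3.9]
grip_width: 0.14
grasp_force: 29.5
clock: 3.03
position: [0.5781, 0.0693, 0.1164]
ee_rot: [1.0, 0.002, 0.002, -0.0]
ft_force: [-1.3, 1.4, 7.4]
grip_width: 0.134
grasp_force: 29.8
```

```bash
python3 -m crank '[[0,0,-0.05,0],[0,0,-0.15,0],[0,0,-0.25,0],[0,0,-0.35,0],[0,0,-0.45,0]]'; python3 -m crank '[[0,-0.08,-0.05,0],[0,-0.18,-0.08,0],[0,-0.28,-0.08,0],[0,-0.38,-0.08,0],[0,-0.48,-0.08,0]]'; python3 -m crank '[[-0.07,-0.05,0,-0.1],[-0.14,-0.1,0,-0.2],[-0.21,-0.15,0,-0.3],[-0.28,-0.2,0,-0.4],[-0.35,-0.24,0,-0.5]]'; python3 -m crank '[[0,0,0,0],[0,0,0,0]]';python3 -c "
from h import *;print(delta((.434,.357,.172)),readout.get_obs()['joint_pos'])"
```

```text
clock: 3.45
position: [0.5766, 0.0686, 0.2973]
ee_rot: [1.0, 0.002, 0.001, 0.0]
ft_force: [1.4, -0.0, -0.6]
grip_width: 0.136
grasp_force: 29.5
clock: 3.87
position: [0.5762, 0.2621, 0.3277]
ee_rot: [1.0, 0.001, 0.001, 0.0]
ft_force: [-0.2, 0.2, -0.1]
grip_width: 0.136
grasp_force: 29.5
clock: 4.28
position: [0.4341, 0.3575, 0.3271]
ee_rot: [0.965, 0.264, 0.001, 0.0]
ft_force: [0.2, 0.3, 0.1]
grip_width: 0.133
grasp_force: 29.6
clock: 4.45
position: [0.4343, 0.3574, 0.3275]
ee_rot: [0.965, 0.262, 0.001, 0.0]
ft_force: [0.9, -0.1, -0.4]
grip_width: 0.136
grasp_force: 29.6
(array([-0.0018, -0.    ,  0.3888]), 0.0) [ 0.0143388   0.28646437 -0.95952889  1.46509801  0.23583321  1.5093829
 -1.97994279]
```

```bash
python3 -m crank '[[0,0,0.1,0],[0,0,0.2,0],[0,0,0.3,0],[0,0,0.36,0],[0,0,0.383,0]]'; python3 -m crank '[[0,0,0,0],[0,0,0,0]]'; python3 -c "
from h import *
p0=np.array([.433,.359,.06])
a,K,r,t=cam('scene');p=proj(K,r,t,[p0])[0];b,K2,r2,t2=cam('top');q=proj(K2,r2,t2,[p0])[0];print(p,q,proj(K,r,t,[readout.get_obs()['position']-[0,0,.1064]]),proj(K2,r2,t2,[readout.get_obs()['position']-[0,0,.1064]]))
def f(i,c): c=c.round().astype(int); return cv2.resize(i[c[1]-35:c[1]+15,c[0]-25:c[0]+25],None,fx=8,fy=8,interpolation=cv2.INTER_CUBIC)
save(np.hstack([f(a,p),f(b,q)]),'btn.png')"
```

```text
clock: 4.87
position: [0.4359, 0.3536, 0.1693]
ee_rot: [0.966, 0.259, -0.002, 0.001]
ft_force: [-0.7, -0.6, -0.6]
grip_width: 0.133
grasp_force: 29.5
clock: 5.03
position: [0.4367, 0.3563, 0.1744]
ee_rot: [0.966, 0.26, 0.001, -0.0]
ft_force: [0.7, -0.2, 0.4]
grip_width: 0.133
grasp_force: 29.6
[218.72643839 211.40891453] [246.16280721 232.37931315] [[220.63466258 207.98475426]] [[246.62904518 230.14260944]]
```

View pics/btn.png

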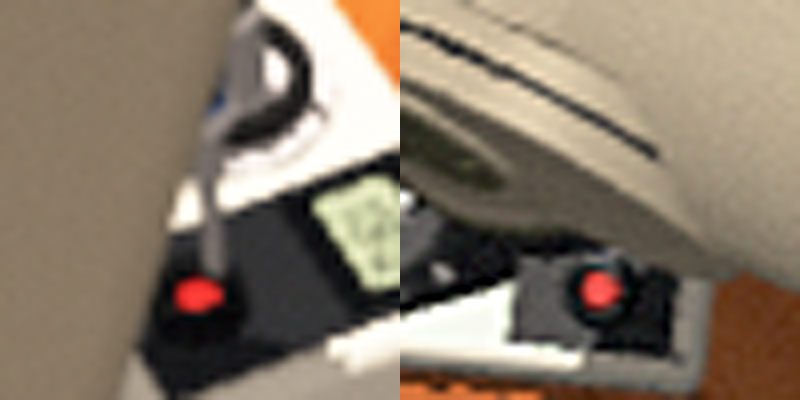

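The tip (scene about (220,209.5)) is about 4 mm to +x and 2.5 mm to -y of the button centre (218.5,212), so I correct for that and press.

```bash
python3 -m crank '[[-0.0044,-0.0098,0,0],[-0.0044,-0.0098,0,0],[-0.0044,-0.0098,0.015,0],[-0.0044,-0.0098,0.03,0],[-0.0044,-0.0098,0.039,0]]'; python3 -m crank '[[0,0,0,0],[0,0,0,0],[0,0,0,0]]'
```

```text
clock: 5.55
position: [0.4328, 0.3592, 0.1577]
ee_rot: [0.965, 0.261, 0.001, -0.0]
ft_force: [-0.2, -1.5, 30.7]
grip_width: 0.134
grasp_force: 32.2
clock: 5.8
position: [0.4328, 0.3594, 0.1584]
ee_rot: [0.965, 0.261, 0.001, -0.0]
ft_force: [-0.9, -0.8, 10.6]
grip_width: 0.136
grasp_force: 30.5
```

```bash
python3 -m crank '[[0,0,-0.004,0],[0,0,-0.004,0],[0,0,-0.004,0]]'; python3 -m crank '[[0,0,-0.004,0],[0,0,-0.004,0],[0,0,-0.004,0]]'; python3 -m crank '[[0,0,-0.004,0],[0,0,-0.004,0],[0,0,-0.004,0]]'
```

```text
clock: 6.05
position: [0.4325, 0.3589, 0.1591]
ee_rot: [0.965, 0.261, 0.0, -0.0]
ft_force: [0.1, 0.3, 3.9]
grip_width: 0.131
grasp_force: 30.0
clock: 6.3
position: [0.4323, 0.3587, 0.1606]
ee_rot: [0.965, 0.261, 0.0, 0.0]
ft_force: [1.2, 1.2, 3.4]
grip_width: 0.132
grasp_force: 29.8
clock: 6.55
position: [0.4322, 0.3587, 0.1622]
ee_rot: [0.965, 0.261, -0.0, 0.0]
ft_force: [0.8, 1.1, 1.8]
grip_width: 0.129
grasp_force: 29.7
```

The force falls by about 1 N per mm as I rise, so this is the button's spring: it was pressed. I lift and carry the stylus back.

```bash
python3 -m crank '[[0,0,-0.05,0],[0,0,-0.15,0],[0,0,-0.25,0],[0,0,-0.35,0],[0,0,-0.42,0]]';  python3 -c "
from h import *;print(delta((.578,.27,.33)))"
```

```text
clock: 6.97
position: [0.432, 0.3588, 0.3334]
ee_rot: [0.965, 0.261, 0.001, -0.0]
ft_force: [0.3, 0.9, -0.1]
grip_width: 0.135
grasp_force: 29.6
(array([0.2035, 0.3757, 0.0089]), 0.0)
```

```bash
python3 -m crank '[[0.04,0.075,0,0.1],[0.08,0.15,0,0.2],[0.12,0.225,0,0.3],[0.16,0.3,0,0.4],[0.2035,0.3757,0,0.5]]'; python3 -m crank '[[0,0.1,0,0],[0,0.2,0,0],[0,0.3,0,0],[0,0.4,0,0],[0,0.5,0,0]]'; python3 -m crank '[[0,0,0,0],[0,0,0,0],[0,0,0,0]]';  python3 -c "
from h import *;print(delta((.578,.070,.182)),R.from_quat(readout.get_obs()['ee_rot']).as_matrix().round(3))"
```

```text
clock: 7.38
position: [0.5791, 0.2684, 0.3297]
ee_rot: [1.0, -0.001, -0.0, 0.001]
ft_force: [-0.9, 1.2, -0.3]
grip_width: 0.132
grasp_force: 29.6
clock: 7.8
position: [0.5783, 0.0678, 0.3296]
ee_rot: [1.0, 0.002, -0.001, 0.0]
ft_force: [0.5, -0.5, -0.7]
grip_width: 0.13
grasp_force: 29.5
clock: 8.05
position: [0.5787, 0.0702, 0.3299]
ee_rot: [1.0, 0.002, -0.0, -0.0]
ft_force: [0.5, 0.5, -0.1]
grip_width: 0.134
grasp_force: 29.6
(array([-0.0014,  0.0005,  0.3698]), 0.0) [[ 1.     0.004 -0.001]
 [ 0.004 -1.     0.   ]
 [-0.001 -0.    -1.   ]]
```

```bash
python3 -m crank '[[0,0,0.09,0],[0,0,0.18,0],[0,0,0.27,0],[0,0,0.34,0],[0,0,0.37,0]]'; python3 -m crank '[[0,0,0,0],[0,0,0,0],[0,0,0,0]]'; python3 -c "
from h import *
P=readout.get_obs()['position']-[0,0,.1064]
a,K,r,t=cam('scene');b,K2,r2,t2=cam('top')
p=proj(K,r,t,[P])[0];q=proj(K2,r2,t2,[P])[0];print(P,p,q)
def f(i,c): c=c.round().astype(int); return cv2.resize(i[c[1]-25:c[1]+25,c[0]-25:c[0]+25],None,fx=8,fy=8,interpolation=cv2.INTER_CUBIC)
save(np.hstack([f(a,p),f(b,q)]),'ret.png')"
```

```text
clock: 8.47
position: [0.5767, 0.0714, 0.1781]
ee_rot: [1.0, 0.004, -0.003, -0.0]
ft_force: [-2.3, -0.6, -0.7]
grip_width: 0.134
grasp_force: 29.6
clock: 8.72
position: [0.5801, 0.0709, 0.1844]
ee_rot: [1.0, 0.002, 0.001, -0.0]
ft_force: [-1.1, 0.8, 0.1]
grip_width: 0.127
grasp_force: 29.6
[0.58005422 0.07090077 0.07804007] [384.80857258 261.85490275] [356.6445527  163.74847902]
```

View pics/ret.png

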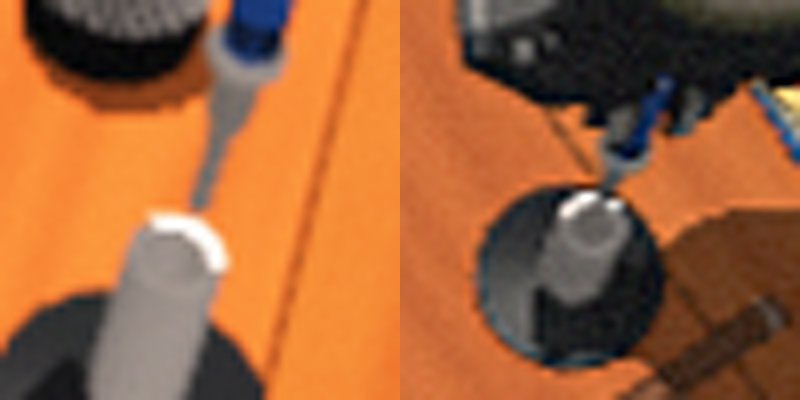

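```bash
python3 -m crank '[[-0.005,0,0,0],[-0.005,0,0.02,0],[-0.005,0,0.05,0],[-0.005,0,0.08,0],[-0.005,0,0.1,0]]'; python3 -m crank '[[0,0,0.015,0],[0,0,0.03,0],[0,0,0.045,0],[0,0,0.06,0],[0,0,0.068,0]]'; python3 -m crank '[[0,0,0,0],[0,0,0,0],[0,0,0,0]]'
```

```text
clock: 9.23
position: [0.5762, 0.0695, 0.14]
ee_rot: [1.0, 0.002, -0.001, 0.0]
ft_force: [-1.1, -0.4, 0.1]
grip_width: 0.133
grasp_force: 29.6
clock: 9.65
position: [0.5779, 0.0702, 0.116]
ee_rot: [1.0, 0.002, 0.001, -0.0]
ft_force: [-6.8, -0.5, 31.0]
grip_width: 0.134
grasp_force: 32.5
clock: 9.9
position: [0.5775, 0.0701, 0.1163]
ee_rot: [1.0, 0.002, 0.001, 0.0]
ft_force: [-4.3, -0.6, 9.9]
grip_width: 0.133
grasp_force: 30.6
```

Seated at the grasp height. I release, rise, and go to above the cell.

```bash
python3 -m crank '[[0,0,0,0],[0,0,0,0],[0,0,0,0],[0,0,0,0]]' 0.3; python3 -m crank '[[0,0,-0.05,0],[0,0,-0.15,0],[0,0,-0.25,0],[0,0,-0.3,0]]'; python3 -m crank '[[0.06,-0.06,0,-0.1],[0.12,-0.12,0,-0.2],[0.2,-0.205,0,-0.3],[0.2,-0.205,0,-0.4],[0.2,-0.205,0,-0.5]]' 0.75;python3 -m crank '[[0,0,0,0],[0,0,0,0]]'; python3 -c "
from h import *
o=readout.get_obs();print(delta((.657,.154,.026)),o['joint_pos'],R.from_quat(o['ee_rot']).as_matrix().round(3))
P=[.577,.0715,.1]
a,K,r,t=cam('scene');b,K2,r2,t2=cam('top')
p=proj(K,r,t,[P])[0];q=proj(K2,r2,t2,[[.63,.12,.05]])[0];print(p,q)
def f(i,c): c=c.round().astype(int); return cv2.resize(i[c[1]-40:c[1]+40,c[0]-40:c[0]+40],None,fx=5,fy=5,interpolation=cv2.INTER_CUBIC)
save(np.hstack([f(a,p),f(b,q)]),'cell.png')"
```

```text
clock: 10.23
position: [0.577, 0.0698, 0.1149]
ee_rot: [1.0, 0.002, -0.0, 0.0]
ft_force: [0.4, 0.5, -0.5]
grip_width: 0.651
grasp_force: 0.0
clock: 10.57
position: [0.5781, 0.0705, 0.2396]
ee_rot: [1.0, 0.002, 0.002, -0.0]
ft_force: [-0.1, -1.0, -0.1]
grip_width: 0.65
grasp_force: 0.0
clock: 10.98
position: [0.657, 0.1555, 0.2336]
ee_rot: [0.964, 0.265, -0.001, -0.001]
ft_force: [0.1, -0.0, -0.4]
grip_width: 0.881
grasp_force: 0.0
clock: 11.15
position: [0.6567, 0.152, 0.2347]
ee_rot: [0.966, 0.259, -0.0, -0.0]
ft_force: [0.8, 0.4, 0.6]
grip_width: 0.875
grasp_force: 0.0
(array([ 0.0036, -0.0038,  0.5216]), 0.0) [ 0.2310264   0.56646173 -0.79441331  1.30005168  0.39649413  1.43428535
 -1.58244234] [[ 0.866  0.501 -0.001]
 [ 0.501 -0.866 -0.   ]
 [-0.001 -0.    -1.   ]]
[385.69663258 254.8138648 ] [334.05731319 150.00539604]
```

View pics/cell.png

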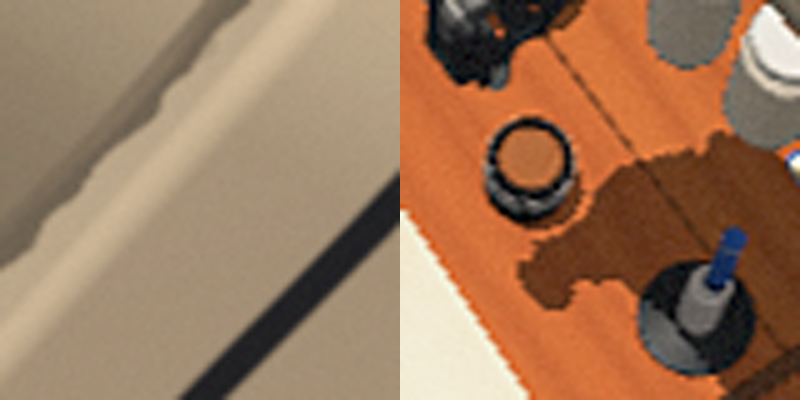

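The stylus is upright in its stand and the cell is where I measured it. I descend and grip.

```bash
python3 -m crank '[[0.0036,-0.004,0.08,0],[0.0036,-0.004,0.18,0],[0.0036,-0.004,0.28,0],[0.0036,-0.004,0.37,0],[0.0036,-0.004,0.43,0]]'; python3 -m crank '[[0,0,0.03,0],[0,0,0.06,0],[0,0,0.0916,0],[0,0,0.0916,0],[0,0,0.0916,0]]';  python3 -m crank '[[0,0,0,0],[0,0,0,0],[0,0,0,0],[0,0,0,0],[0,0,0,0]]' -1 60; python3 -m crank '[[0,0,0,0],[0,0,0,0]]'
```

```text
clock: 11.67
position: [0.6557, 0.1527, 0.0596]
ee_rot: [0.966, 0.259, -0.002, 0.0]
ft_force: [-0.8, 0.4, -1.3]
grip_width: 0.872
grasp_force: 0.0
clock: 12.08
position: [0.6575, 0.1543, 0.0271]
ee_rot: [0.965, 0.261, 0.0, 0.0]
ft_force: [-0.1, 0.8, 0.9]
grip_width: 0.874
grasp_force: 0.0
clock: 12.5
position: [0.6581, 0.1546, 0.0281]
ee_rot: [0.965, 0.261, 0.001, 0.0]
ft_force: [0.1, -0.3, 6.7]
grip_width: 0.53
grasp_force: 61.7
clock: 12.67
position: [0.6581, 0.1546, 0.0281]
ee_rot: [0.965, 0.261, 0.001, 0.0]
ft_force: [-0.2, -0.6, 6.5]
grip_width: 0.534
grasp_force: 61.7
```

```bash
python3 -m crank '[[0,0,-0.05,0],[0,0,-0.14,0],[0,0,-0.24,0],[0,0,-0.34,0],[0,0,-0.44,0]]'; python3 -m crank '[[0,-0.05,-0.08,0],[0,-0.13,-0.12,0],[0,-0.22,-0.12,0],[0,-0.31,-0.12,0],[0,-0.4,-0.12,0]]'; python3 -m crank '[[-0.01,-0.1,0,0],[-0.03,-0.2,0,0],[-0.045,-0.3,0,0],[-0.06,-0.37,0,0],[-0.065,-0.388,0,0]]'; python3 -m crank '[[0,0,0,0],[0,0,0,0],[0,0,0,0]]'; python3 -c "
from h import *
o=readout.get_obs();print(delta((.478,.414,.124)),o['joint_pos'])"
```

```text
clock: 13.08
position: [0.6568, 0.1543, 0.2047]
ee_rot: [0.965, 0.261, 0.0, 0.0]
ft_force: [0.1, -0.4, -1.1]
grip_width: 0.532
grasp_force: 61.5
clock: 13.5
position: [0.5756, 0.2937, 0.2513]
ee_rot: [0.965, 0.261, 0.001, 0.0]
ft_force: [0.9, -0.0, -2.1]
grip_width: 0.529
grasp_force: 61.5
clock: 13.92
position: [0.4705, 0.4185, 0.2513]
ee_rot: [0.964, 0.265, -0.0, -0.001]
ft_force: [-0.9, 0.0, -0.5]
grip_width: 0.532
grasp_force: 61.5
clock: 14.17
position: [0.4777, 0.4119, 0.2503]
ee_rot: [0.966, 0.259, 0.0, 0.001]
ft_force: [0.3, -0.6, -1.1]
grip_width: 0.527
grasp_force: 61.5
(array([ 0.0033, -0.0045,  0.3157]), 0.0) [-0.14549523  0.48428039 -0.88957834  1.40542179  0.37515038  1.42732004
 -2.07699961]
```

```bash
python3 -m crank '[[0.0033,-0.004,0.08,0],[0.0033,-0.004,0.16,0],[0.0033,-0.004,0.24,0],[0.0033,-0.004,0.3,0],[0.0033,-0.004,0.316,0]]'; python3 -m crank '[[0,0,0,0],[0,0,0,0],[0,0,0,0],[0,0,0,0]]'; python3 -c "
from h import *
P=readout.get_obs()['position'];
a,K,r,t=cam('scene');b,K2,r2,t2=cam('top')
p=proj(K,r,t,[P-[0,0,.028],P+[0,0,.018]]);q=proj(K2,r2,t2,[P-[0,0,.028],P+[0,0,.018]]);print(P,p,q)
def f(i,c): c=c.round().astype(int); return cv2.resize(i[c[1]-33:c[1]+33,c[0]-33:c[0]+33],None,fx=6,fy=6,interpolation=cv2.INTER_CUBIC)
save(np.hstack([f(a,p[0]),f(b,q[0])]),'over.png')"
```

```text
clock: 14.58
position: [0.4768, 0.4121, 0.1195]
ee_rot: [0.966, 0.259, -0.003, 0.002]
ft_force: [0.5, -1.0, -1.8]
grip_width: 0.532
grasp_force: 61.5
clock: 14.92
position: [0.4771, 0.4162, 0.126]
ee_rot: [0.965, 0.261, 0.001, -0.001]
ft_force: [0.3, -0.7, -1.6]
grip_width: 0.53
grasp_force: 61.5
[0.47714752 0.41617989 0.12597962] [[219.16141236 171.15132157]
 [217.31534226 153.32670316]] [[220.09632262 213.58880789]
 [217.75200142 209.45316392]]
```

View pics/over.png

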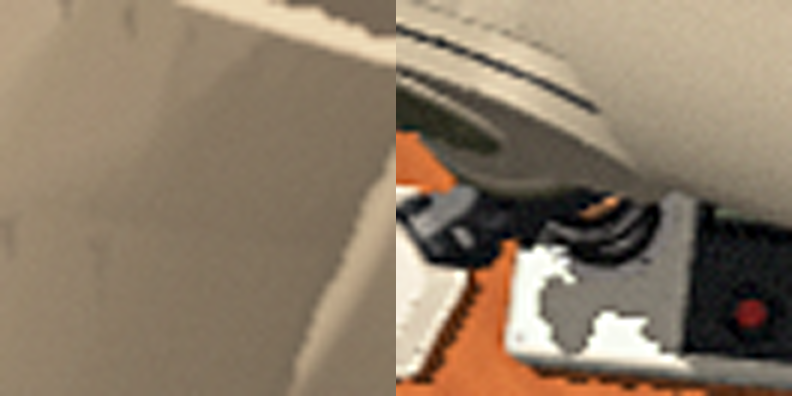

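The arm hides the cell from the scene camera. The top view shows the cell's lower front edge over the seal ring, so from here I feel my way down.

```bash
python3 -m crank '[[0,0.006,0,0],[0,0.006,0.01,0],[0,0.006,0.02,0],[0,0.006,0.03,0],[0,0.006,0.035,0]]'; python3 -m crank '[[0,0,0,0],[0,0,0,0]]'; python3 -m crank '[[0,0,0.005,0],[0,0,0.01,0],[0,0,0.014,0],[0,0,0.014,0]]'
```

```text
clock: 15.43
position: [0.4777, 0.4143, 0.1101]
ee_rot: [0.965, 0.261, 0.001, -0.001]
ft_force: [0.2, 1.9, 5.6]
grip_width: 0.527
grasp_force: 62.4
clock: 15.6
position: [0.4776, 0.4143, 0.1102]
ee_rot: [0.965, 0.261, 0.0, -0.001]
ft_force: [1.9, 4.5, -0.7]
grip_width: 0.533
grasp_force: 61.8
clock: 15.93
position: [0.4778, 0.4151, 0.1051]
ee_rot: [0.965, 0.261, 0.001, -0.001]
ft_force: [3.0, 8.2, 0.3]
grip_width: 0.533
grasp_force: 61.9
```

```bash
python3 -m crank '[[0.004,-0.0035,0,0],[0.004,-0.0035,0.003,0],[0.004,-0.0035,0.006,0],[0.004,-0.0035,0.006,0]]'; python3 -m crank '[[0,0,0,0],[0,0,0,0]]'
```

```text
clock: 16.27
position: [0.4781, 0.4155, 0.1017]
ee_rot: [0.965, 0.261, -0.0, 0.0]
ft_force: [1.8, 3.1, -0.8]
grip_width: 0.531
grasp_force: 61.7
clock: 16.43
position: [0.4781, 0.4155, 0.1017]
ee_rot: [0.965, 0.261, -0.0, 0.0]
ft_force: [1.9, 4.4, -3.4]
grip_width: 0.534
grasp_force: 61.6
```

```bash
python3 -m crank '[[0.002,-0.003,0.004,0],[0.002,-0.003,0.008,0],[0.002,-0.003,0.012,0],[0.002,-0.003,0.012,0]]'; python3 -m crank '[[0,0,0,0],[0,0,0,0]]'
```

```text
clock: 16.77
position: [0.4781, 0.4164, 0.0965]
ee_rot: [0.965, 0.261, -0.001, 0.001]
ft_force: [0.3, 0.2, -0.5]
grip_width: 0.529
grasp_force: 61.6
clock: 16.93
position: [0.4783, 0.4168, 0.0972]
ee_rot: [0.965, 0.261, -0.0, 0.0]
ft_force: [-0.3, -0.7, -1.3]
grip_width: 0.533
grasp_force: 61.6
```

The cell has passed the pin's top height with no axial force, so a keyway is already over the pin. I carry on down.

```bash
python3 -m crank '[[0,0,0.006,0],[0,0,0.012,0],[0,0,0.018,0],[0,0,0.02,0]]'; python3 -m crank '[[0,0,0,0],[0,0,0,0]]'; python3 -m crank '[[0,0,0.004,0],[0,0,0.008,0],[0,0,0.012,0],[0,0,0.012,0],[0,0,0.012,0]]'
```

```text
clock: 17.27
position: [0.4781, 0.4167, 0.0886]
ee_rot: [0.965, 0.261, -0.0, 0.0]
ft_force: [-0.8, -0.2, -0.6]
grip_width: 0.529
grasp_force: 61.7
clock: 17.43
position: [0.4782, 0.4169, 0.0891]
ee_rot: [0.965, 0.261, -0.0, 0.0]
ft_force: [-0.5, 0.0, -2.1]
grip_width: 0.528
grasp_force: 61.7
clock: 17.85
position: [0.4784, 0.4172, 0.085]
ee_rot: [0.965, 0.261, 0.0, -0.0]
ft_force: [-0.9, -1.9, 5.4]
grip_width: 0.536
grasp_force: 62.3
```

```bash
python3 -m crank '[[0,0,0.003,0],[0,0,0.006,0],[0,0,0.006,0],[0,0,0.006,0]]'; python3 -m crank '[[0,0,0.004,0],[0,0,0.004,0],[0,0,0.004,0],[0,0,0.004,0]]'
```

```text
clock: 18.18
position: [0.4785, 0.4172, 0.084]
ee_rot: [0.965, 0.261, 0.001, 0.0]
ft_force: [-5.4, -6.6, 18.0]
grip_width: 0.535
grasp_force: 63.9
clock: 18.52
position: [0.4785, 0.4173, 0.0839]
ee_rot: [0.965, 0.261, 0.001, 0.0]
ft_force: [-8.9, -11.3, 31.2]
grip_width: 0.534
grasp_force: 65.3
```

Hard stop at TCP 0.0839, so the underside is at 0.056 and the cell is home. I ease the push a little and verify it is steady.

```bash
python3 -m crank '[[-0.002,0.001,-0.003,0],[-0.002,0.001,-0.003,0],[-0.002,0.001,-0.003,0]]'; python3 -m crank '[[0,0,0,0],[0,0,0,0],[0,0,0,0],[0,0,0,0],[0,0,0,0]]'; python3 -c "
from h import *
b,K,r,t=cam('top'); p=proj(K,r,t,[(.478,.416,.056)])[0].round().astype(int);q=proj(K,r,t,[(.577,.0715,.1)])[0].round().astype(int)
f=lambda i,c:cv2.resize(i[c[1]-33:c[1]+33,c[0]-33:c[0]+33],None,fx=6,fy=6,interpolation=cv2.INTER_CUBIC)
save(np.hstack([f(b,p),f(b,q)]),'end.png')"
```

```text
clock: 18.77
position: [0.4784, 0.4172, 0.084]
ee_rot: [0.965, 0.261, 0.001, -0.0]
ft_force: [-3.0, -3.6, 17.5]
grip_width: 0.527
grasp_force: 63.6
clock: 19.18
position: [0.4784, 0.4172, 0.084]
ee_rot: [0.965, 0.261, 0.001, -0.0]
ft_force: [-3.1, -3.4, 17.3]
grip_width: 0.53
grasp_force: 63.6
```

View pics/end.png

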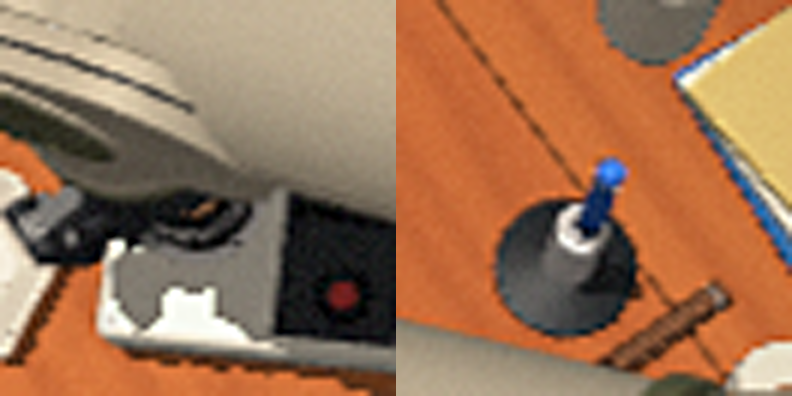

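The final view shows the stylus standing in its stand (right crop, about (600,200)). The cell's amber glass moved down with the hand onto the port (left crop, about (205,207)). The hard stop matches the home height and the readings are steady, so I hand in.

```bash
python3 -c "
from workcell import manip;print(manip.hand_in())"
```

```text
the job is handed in; nothing more can be done
None
```

I pressed the reference button with the stylus, put the stylus back in its stand, and handed the job in at about 19 s with the filter cell held home on the port (about 17 N push, 64 N grip). No verdict came back, and the final seating was judged by height and force because the arm hid most of the cell from the cameras.

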